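# Load the ledge tray and ratchet-clamp it

## Robot

A 6-joint arm with a two-finger parallel gripper is mounted at the origin on the work surface. World frame = base frame: x ahead of the robot, y to its left, z up, the work surface at z = 0. Lengths are in mm, angles in degrees, forces in N, time in s.
With the tool pointing down it reaches from about 400 to 925 mm from the base axis. Payload 12.5 kg.
Tool frame: the origin (TCP) lies at the very end of the fingers, on their centre line; the grasp point (between the pads) lies 19 mm behind it; z points along the fingers, y is the direction in which the jaws open and shut (so a half turn about z gives the same grasp; the last joint's range is limited). The gripper opens to 95 mm and grips with 3 to 60 N. Pads are 20 mm wide; open, the fingers measure 119 mm over their backs; the gripper's body (75 mm by 180 mm) begins 59 mm behind the grasp point.
Start: joints at [70.268, 28.126, 89.318, -0, 62.55, -6.05], TCP at [147.817, 607.286, 214.661] pointing down, gripper open.
Joint ranges: [-177.58, 177.58], [-47.91, 125.51], [2.72, 160], [-65.01, 245.01], [3.68, 167.84], [-153.87, 153.87]. Speed limits (degrees/s): [127.2, 127.2, 159.86, 180, 180, 180].

## Interface

Orientations are given as a 3x3 rotation matrix whose columns are the frame's x, y, z axes.
In Python, from station import * gives the robot as it stands. The module is installed in compiled form; this text tells all that it offers. Calls block until the motion is done:
- move_to(position, orientation): joint-space move of the TCP to a pose.
- move_linear(position, frame=None, feed=150, contact_N=None): straight line of the TCP; frame=None keeps the orientation; feed is the mean speed in mm/s. With contact_N (N) it stops when the force on the tool has changed by that much, and returns True; else False.
- goto_joints(angles): joint-space move.
- grip(opening, force=None): finger opening in mm; force is the grip in N (None keeps the last); returns when the fingers have stopped.
- pause(seconds).
- solve_ik(position, orientation): joint angles nearest the present ones, or None.
- state(): the state.
- capture(name): name is "scene" or "side" or "wrist"; returns a dict with "image" (420x560x3 uint8, blue, green, red), "z_map" (420x560 float32, mm along the optical axis (not along the pixel's ray), 0 where there is no reading), "intrinsics" (3x3 intrinsics, pixels), "origin" and "orientation" of the camera in the world. Camera axes: x right, y up, looking along -z (the intrinsics and any distortion apply to the point x, -y, -z); pixel columns grow to the right and rows downward; lengths in mm; the calibration is good to about 2 mm. A picture is of the moment at which its call begins.
A pose or a line that the arm cannot do raises IKError and nothing moves.
- hand_in(): hands the job in, once; it reports no verdict.
The state is a dict: "time": time; "qpos": joint angles; "qd": joint speeds; "joint_efforts": joint torques, N m; "tcp_pos": TCP position; "eef_rot": TCP orientation; "force": force on the tool from outside, world axes, zero at the start; "ft_torque": the same for the moment, N m; "grip_width": finger opening in mm.
Only numpy, scipy, OpenCV 4.12 (cv2) and the standard library are available. Lean on these libraries where they do the work, as an engineer would, in place of code of your own. Each camera call takes 0.05 s, during which the arm holds its last target.

## Task

Stand the steel tamper, the amber jar and the small copper tin upright in the white tray, in any order, and let go of them. Then clamp the tray to the ledge: pump the red trigger against its black post, letting it spring back between squeezes, until the orange sprung pad meets the tray and has been pushed back into the jaw by about 10 mm (clearly pressing, but well short of its full travel, which would crush the thin tray). Finish while still holding the trigger squeezed; move the jaw only by its trigger, and leave everything else on the ledge standing where it is.

Things in the scene. Friction and masses are not known exactly. Their poses are not given: they have to be found in the camera images.
- clamp: Ratchet bar clamp fixed to the ledge on a dark oak board 110 x 400 x 16 mm. Origin on the ledge under the bar, 75 mm to the +y side of squeeze_centre. Local y runs along the bar, from trigger towards tray: the closing direction; z up. In its frame: grey moving jaw with orange pad, 48 mm high; grey housing y = -103 to -41 mm, 71 mm high.
- squeeze_centre (a point): Fixed, 112 mm above the ledge, axes as the clamp's: midway between the outer faces of post and trigger when FULLY squeezed. Here the fixed black post's (24 wide, 14 thick, top at 135 mm) outer face is 16 mm to -y; the red trigger's (24 wide, 10 thick, top near 137 mm) is 16 mm to +y fully squeezed, 32 mm released. Jaws centred here along y open to 72 mm or more and close to 32 mm.
- trigger (a joint): Red trigger lever, rad: 0 released (springs back by itself in about 0.2 s), 0.32 fully squeezed at its stop. Pivot along the clamp's x, 50 mm below squeeze_centre. A full squeeze takes about 5 to 15 N there; more does no harm. Each full squeeze drives the jaw 8 to 10 mm on; on release it drops back 0 to 2 mm onto its tooth, so each pump gains one tooth, 8 mm. A part squeeze may gain nothing.
- jaw (a joint): Advance of the moving jaw along the clamp's +y, m: 0 fully back, 0.062 full travel. Its ratchet keeps it from going back. It slides forward easily, so do not touch it.
- pad (a joint): How far the orange pad is pushed back into the jaw on its spring, m: 0 free, 0.020 bottomed. Spring 0.5 N per mm, so 10 mm presses the tray with 5 N. The pad is carried by the jaw.
- pad_face (a point): Centre of the orange pad's front face (54 x 24 mm), 32 mm above the ledge, which meets the tray's end wall.
- stop: Grey stop block, locked on the clamp's board, 90 wide, 36 mm high; its place along the board varies. Origin: on the board (16 mm above the ledge), at the middle of the foot of its face towards the tray; axes as the clamp's.
- tray: White thin metal open tray, loose, outside 84 (local x) x 160 (local y) x 32 mm high, walls and floor 4 mm, so the inside is 76 x 152 mm. Origin: centre of its underside, 16 mm above the ledge on the clamp's base. It stands along the clamp, its +y end against the fixed stop. Local axes as the clamp's.
- tamper_handle (a point): Stainless tamper standing upright, 88 mm high: foot 50 mm diameter and 22 mm high, handle 28 mm diameter from 50 to 82 mm. This point is the middle of the handle, 66 mm above its underside. 0.2 to 0.45 kg.
- jar_centre (a point): Amber glass jar with black cap, standing, 36 mm diameter (at most), 76 mm high; point at its centre, 38 mm above its underside. About 0.1 kg.
- tea_tin_centre (a point): Small square copper tin with brass lid, standing, 34 x 34 x 72 mm (local x, y, z); point at its centre, 36 mm above its underside. About 0.1 kg.
- grinder: Bystander: dark hand grinder, 56 mm diameter, 190 mm high with its crank, which reaches 71 mm from the axis to local +y. Origin under its centre.
- cup_a: Bystander: blue espresso cup, 62 mm diameter, 58 mm high. Origin under its centre.
- cup_b: Bystander: the other blue espresso cup, same size.
- knock_tube: Bystander: green knock tube, 88 mm diameter, 100 mm high. Origin under its centre.
- lidded_tin: Bystander: green tin with a closed aluminium lid, 72 x 97 x 48 mm. Origin under its centre.
- jug: Bystander: steel milk jug, 84 mm diameter, 95 mm high, handle to local +y. Origin under its centre.
Not all that is in view belongs to the job. Leave any pink look-alike of the part that bears tamper_handle alone. Of the things that look like the part that bears tea_tin_centre, take the one that is nearest to the robot's base at the start.

How it is judged (in metres and radians):
On the way, in this order (a step that is already met when the one before it is completed fails the run):
1. tamper, jar and copper tin stand in the tray and are let go (x of tamper_handle in the frame of tray between -0.036 and 0.036 m and y of tamper_handle in the frame of tray between -0.074 and 0.074 m and z of tamper_handle in the frame of tray below 0.08 m and angle between each of tamper_handle, jar_centre, tea_tin_centre's own z axis and vertical below 0.25 rad and x of jar_centre in the frame of tray between -0.036 and 0.036 m and y of jar_centre in the frame of tray between -0.074 and 0.074 m and z of jar_centre in the frame of tray below 0.052 m and x of tea_tin_centre in the frame of tray between -0.036 and 0.036 m and y of tea_tin_centre in the frame of tray between -0.074 and 0.074 m and z of tea_tin_centre in the frame of tray below 0.05 m and contact force between the fingers and tamper below 0.3 N and contact force between the fingers and jar below 0.3 N and contact force between the fingers and tea_tin below 0.3 N), for 0.2 s.
2. the pad, driven by the trigger, has met the tray (value of joint pad above 0.0025 m and contact force between pad and tray above 1 N), for 0.1 s.
At the end, for the whole second after the job is handed in: Fingers hold the trigger squeezed (over 0.2 rad, over 1 N); pad pushed in 5 to 15.5 mm, pressing the tray with 2 to 9 N, jaw at rest; tray on the base within 6 mm of the stop and 20 mm sideways; tamper, jar and copper tin on its floor, within 0.25 rad of upright, not touched by the fingers (all of step 1 and value of joint pad between 0.005 and 0.0155 m and contact force between pad and tray between 2 and 9 N and value of joint trigger above 0.2 rad and contact force between the fingers and trigger above 1 N and velocity of joint jaw below 0.015 m/s and y of tray in the frame of stop between -0.088 and -0.074 m and x of tray in the frame of stop between -0.02 and 0.02 m and z of tray in the frame of stop below 0.004 m); the arm keeps its last pose, push and grip.
It fails at once if the tray is crushed: the pad is pushed in more than 18 mm, or presses with more than 14 N (value of joint pad above 0.018 m or contact force between pad and tray above 14 N).
It fails at once if the jaw or pad is pushed directly by the robot (contact force between the arm and jaw above 1.5 N).
It fails at once if a bystander is moved more than 30 mm or tipped (distance of any of grinder, cup_a, cup_b, knock_tube, lidded_tin, jug from where it was at the start of the episode above 0.03 m or angle between any of grinder, cup_a, cup_b, knock_tube, lidded_tin, jug's own z axis and vertical above 0.4 rad).
It also fails if it takes over 72 s, if anything falls off the work surface, if the arm or the gripper's body presses on something with over 40 N, if the wrist force passes 120 N, or if a joint passes its speed limit or range.

## Working session

There is one attempt and no reset: what is moved stays moved. The work goes in short steps, each a Python script; the robot and the scene stay as the last script left them, time stands still between calls to the robot, and variables do not carry over. Pictures are saved under pics/ and viewed, and the job is handed in when it is done.

```bash
mkdir -p pics; cat > h.py <<'E'
from station import *
import numpy as np, cv2
def save(c,n): cv2.imwrite('pics/'+n+'.png',c['image'])
E
python3 - <<'E'
from h import *
import pickle
for n in ['scene','side','wrist']:
    c=capture(n); save(c,n+'0'); pickle.dump(c,open(n+'0.pkl','wb'))
    print(n,c['intrinsics'].tolist(),np.round(c['origin'],1),np.round(c['orientation'],3).tolist(),[k for k in c])
print(state())
E
```

```text
scene [[402.85075439225875, 0.0, 283.3461013711098], [0.0, 402.85075439225875, 211.82226254361478], [0.0, 0.0, 1.0]] [1196.7 -494.  1091. ] [[0.572, -0.639, 0.515], [0.821, 0.447, -0.356], [-0.003, 0.626, 0.779]] ['image', 'z_map', 'intrinsics', 'origin', 'orientation']
side [[437.83304431643205, 0.0, 276.7953928742705], [0.0, 437.83304431643205, 216.09128230482295], [0.0, 0.0, 1.0]] [348.6 790.3 868.3] [[-0.969, 0.155, -0.193], [-0.247, -0.663, 0.707], [-0.019, 0.733, 0.681]] ['image', 'z_map', 'intrinsics', 'origin', 'orientation']
wrist [[308.6800642466718, 0.0, 279.58859548155584], [0.0, 308.6800642466718, 208.6071268472067], [0.0, 0.0, 1.0]] [ 81.4 623.8 383.3] [[0.237, -0.943, -0.235], [0.971, 0.23, 0.058], [-0.001, -0.242, 0.97]] ['image', 'z_map', 'intrinsics', 'origin', 'orientation']
{'time': 0.15, 'qpos': array([ 7.02688812e+01,  2.81540416e+01,  8.93415851e+01, -1.56828874e-03,
        6.25506089e+01, -6.05109777e+00]), 'qd': array([-0.04598001, -0.11216773, -0.09404896,  0.02112472, -0.02160735,
       -0.10092325]), 'joint_efforts': array([ 2.15051128e-03, -6.12896562e+01, -2.58279812e+01,  6.92872424e-02,
        4.73123824e-02, -9.32760804e-05]), 'tcp_pos': array([147.74247704, 607.10172726, 214.2226724 ]), 'eef_rot': array([[-9.71634625e-01,  2.36486984e-01, -2.49571916e-04],
       [ 2.36487108e-01,  9.71634323e-01, -7.67784641e-04],
       [ 6.09215662e-05, -8.05026682e-04, -9.99999674e-01]]), 'force': array([-0.43464291,  0.50365679, -0.14023709]), 'ft_torque': array([-0.00213725, -0.05926861, -0.05699197]), 'grip_width': 95.26192099119537}
```

View pics/scene0.png

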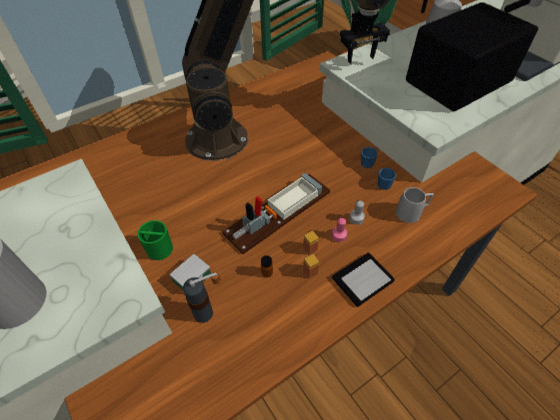

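View pics/side0.png

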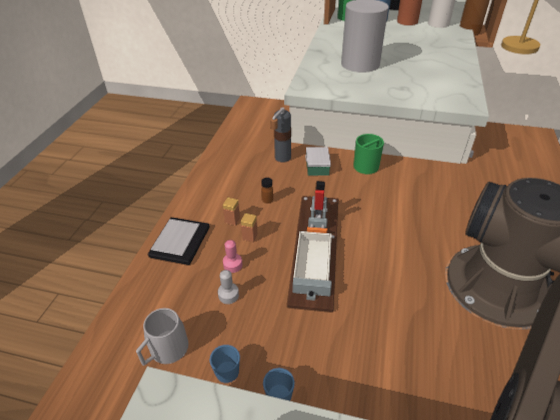

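View pics/wrist0.png

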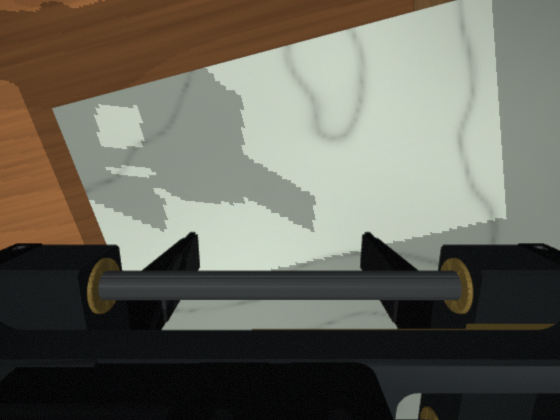

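The scene view shows the clamp running from (230,240) to (325,185), with the trigger at (258,208), the post at (249,212) and the tray at (294,197).
- **Tamper:** the steel one is at (357,211). The pink one at (340,230) is the look-alike.
- **Tins:** there are two candidates, at (311,242) and (311,266). I'll choose by distance to the base.
- **Jar:** (267,266).

Next I'll measure with depth.

```bash
cat >> h.py <<'E'
def pts(c):
    z=c['z_map'].astype(float); K=c['intrinsics']
    v,u=np.mgrid[:z.shape[0],:z.shape[1]]
    p=np.stack([(u-K[0,2])/K[0,0]*z,-(v-K[1,2])/K[1,1]*z,-z],-1)
    P=p@np.array(c['orientation']).T+np.array(c['origin']); P[z<=0]=np.nan
    return P
def ray(c,u,v,h):
    K=c['intrinsics'];d=np.array(c['orientation'])@np.array([(u-K[0,2])/K[0,0],-(v-K[1,2])/K[1,1],-1]);o=np.array(c['origin'])
    return o+d*(h-o[2])/d[2]
E
python3 - <<'E'
from h import *
import pickle
for n,r in [('scene',(150,300,215,385)),('side',(150,320,190,350))]:
    c=pickle.load(open(n+'0.pkl','rb'));P=pts(c)
    y0,y1,x0,x1=r
    im=cv2.resize(c['image'][y0:y1,x0:x1],None,fx=4.5 if n=='scene' else 3.5,fy=4.5 if n=='scene' else 3.5,interpolation=cv2.INTER_CUBIC)
    cv2.imwrite(f'pics/{n}_crop.png',im)
    hsv=cv2.cvtColor(c['image'],cv2.COLOR_BGR2HSV)
    for nm,lo,hi in [('brass',(18,120,80),(32,255,255)),('pink',(155,80,80),(175,255,255)),('orange',(5,200,180),(16,255,255)),('red',(0,220,100),(3,255,255)),('blue',(100,120,40),(115,255,255)),('green',(55,150,50),(75,255,255))]:
        m=cv2.inRange(hsv,lo,hi);k,l,s,ce=cv2.connectedComponentsWithStats(m)
        for i in range(1,k):
            if s[i,4]>12:
                q=P[l==i];print(n,nm,s[i,:5],np.round(np.nanmedian(q,0)),'zmax',np.round(np.nanmax(q[:,2])) if np.isfinite(q).any() else None)
    for t,(x,y,zz) in {}.items(): pass
    # object clusters above table
    m=((P[...,2]>20)&(P[...,2]<230)&(P[...,0]>300)&(P[...,0]<1000)&(abs(P[...,1])<700)).astype(np.uint8)
    k,l,s,ce=cv2.connectedComponentsWithStats(m)
    for i in range(1,k):
        if s[i,4]>30:
            q=P[l==i];print(n,s[i],np.round(np.nanmin(q,0)),np.round(np.nanmax(q,0)))
E
```

```text
scene brass [304 231  14  13 120] [653. -16.  71.] zmax 77.0
scene brass [304 254  15  14 132] [722. -67.  72.] zmax 77.0
scene pink [332 218  15  23 245] [671.  89.  28.] zmax 94.0
scene orange [266 206  10   9  16] [470. -45.  42.] zmax 46.0
scene red [256 197   6  19  50] [485. -94. 123.] zmax 138.0
scene blue [361 148  16  19 237] [465. 399.  39.] zmax 62.0
scene blue [378 169  18  20 271] [583. 376.  39.] zmax 62.0
scene green [264   4   5  11  19] [-524.  597.  169.] zmax 188.0
scene green [387   4   5   7  13] [-348. 1294.   55.] zmax 68.0
scene green [305  26   9   6  16] [-614.  954.  -68.] zmax -54.0
scene green [301  32   5   5  13] [-599.  892.  -81.] zmax -68.0
scene green [ 18 102  10  15  42] [-529. -596.   77.] zmax 103.0
scene green [ 23 115   7   8  15] [-528. -606.   28.] zmax 47.0
scene green [ 14 136   9  12  28] [-549. -677.  -70.] zmax -55.0
scene green [ 24 142   9   5  21] [-540. -655.  -94.] zmax -75.0
scene green [138 221  34  39 968] [ 392. -413.   68.] zmax 103.0
scene [ 359   71  120  108 7521] [300. 484.  20.] [670. 700. 230.]
scene [361 147  17  18 242
[... 1145 characters left out ...]
side [305 147  25  25 544] [ 480. -429.   20.] [ 569. -317.   52.]
side [261 178  12  22 228] [ 624. -189.   21.] [ 658. -154.   78.]
side [ 292  181   39  119 1803] [ 400. -148.   20.] [509. 173. 137.]
side [222 198  17  24 303] [698. -81.  20.] [734. -41.  76.]
side [240 214  17  24 320] [630. -29.  20.] [667.   8.  76.]
side [151 220  44  35 701] [794. -11.  20.] [885. 115.  26.]
side [222 240  20  28 349] [636.  75.  20.] [685. 124.  90.]
side [218 270  20  30 396] [616. 172.  20.] [663. 221.  92.]
side [ 136  309   51   57 1742] [681. 314.  20.] [765. 423.  98.]
side [209 345  31  35 625] [549. 351.  20.] [609. 412.  60.]
side [ 120  367  243   53 6998] [304. 374.  20.] [666. 580. 188.]
```

View pics/scene_crop.png

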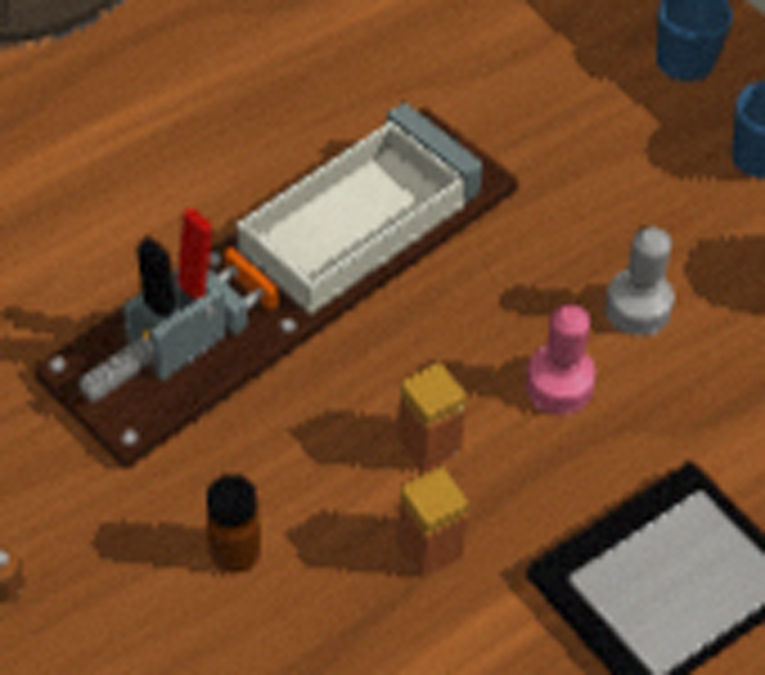

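View pics/side_crop.png

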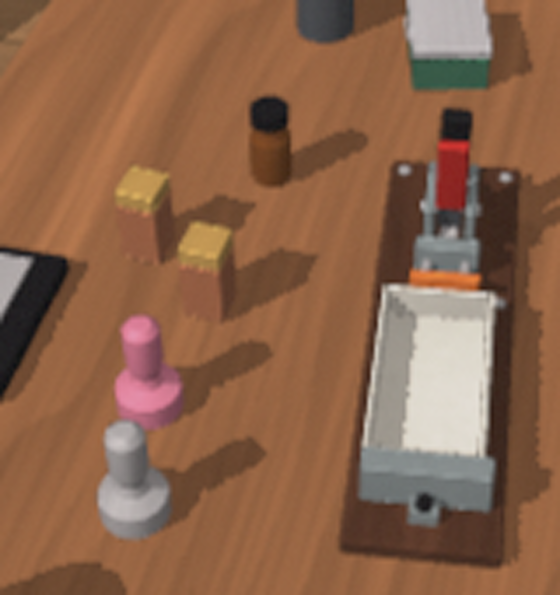

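Tin choice: the two are at r≈650 mm (scene pixel (311,242)) and r≈720 mm (scene pixel (311,266)), so I take the first. The crops confirm the grey tamper at (357,211) and a brown jar with a black cap. Next I'll refine the positions.

```bash
python3 - <<'E'
from h import *
import pickle
C={n:pickle.load(open(n+'0.pkl','rb')) for n in ['scene','side']}
reg={'tin':((600,700),(-45,20),60),'jar':((600,690),(-210,-140),66),'tamperhandle':((600,690),(150,235),55),'tamper_all':((600,690),(150,235),20),
 'tin2':((690,750),(-100,-30),60),'trigpost':((380,540),(-200,-60),100)}
for n,c in C.items():
    P=pts(c)
    for k,((a,b),(d,e),z0) in reg.items():
        m=(P[...,0]>a)&(P[...,0]<b)&(P[...,1]>d)&(P[...,1]<e)&(P[...,2]>z0)
        q=P[m];
        if k.startswith('tin'):
            zt=np.percentile(q[:,2],98); t=q[q[:,2]>zt-4]
        else: t=q
        r=cv2.minAreaRect(t[:,:2].astype(np.float32)); cc=cv2.minEnclosingCircle(t[:,:2].astype(np.float32))
        print(n,k,len(t),'rect',np.round(r[0]),np.round(r[1]),round(r[2]),'circ',np.round(cc[0]),round(cc[1]),'z',np.round(q[:,2].max()))
    # tray rim: white z 40..52
    hsv=cv2.cvtColor(c['image'],cv2.COLOR_BGR2HSV)
    m=(P[...,0]>380)&(P[...,0]<550)&(P[...,1]>-60)&(P[...,1]<200)&(P[...,2]>43)&(P[...,2]<54)
    w=m&(hsv[...,1]<70)
    q=P[w]; r=cv2.minAreaRect(q[:,:2].astype(np.float32)); print(n,'tray+stop rect',r)
    m=(P[...,0]>380)&(P[...,0]<550)&(P[...,1]>-220)&(P[...,1]<220)&(P[...,2]>10)&(P[...,2]<22)
    q=P[m]; r=cv2.minAreaRect(q[:,:2].astype(np.float32)); print(n,'board rect',r, np.median(q[:,2]))
    print(n,'table z',np.nanmedian(P[...,2][(P[...,0]>560)&(P[...,0]<600)&(abs(P[...,1])<100)]))
E
```

```text
scene tin 48 rect [651. -13.] [32. 33.] 1 circ [650. -13.] 22 z 77.0
scene jar 99 rect [ 645. -175.] [31. 33.] 4 circ [ 646. -175.] 18 z 81.0
scene tamperhandle 86 rect [646. 190.] [25. 27.] 82 circ [644. 190.] 15 z 93.0
scene tamper_all 206 rect [645. 189.] [48. 43.] 40 circ [644. 191.] 25 z 93.0
scene tin2 57 rect [719. -66.] [33. 33.] 84 circ [720. -66.] 21 z 77.0
scene trigpost 139 rect [ 478. -111.] [27. 53.] 8 circ [ 479. -110.] 27 z 139.0
scene tray+stop rect ((458.7658386230469, 64.03022766113281), (89.52099609375, 184.427001953125), 7.1429290771484375)
scene board rect ((466.277587890625, -10.93084716796875), (113.75152587890625, 401.1208801269531), 6.886871814727783) 16.41292385278632
scene table z -0.3346194435662255
side tin 95 rect [648. -10.] [34. 33.] 86 circ [647.  -9.] 22 z 76.0
side jar 87 rect [ 642. -173.] [30. 33.] 14 circ [ 641. -173.] 18 z 78.0
side tamperhandle 171 rect [639. 194.] [26. 25.] 84 circ [640. 193.] 15 z 92.0
side tamper_all 396 rect [637. 199.] [48. 44.] 29 circ [639. 196.] 26 z 92.0
side tin2 74 rect [716. -62.] [35. 33.] 88 circ [715. -61.] 22 z 76.0
side trigpost 180 rect [ 475. -107.] [24. 55.] 7 circ [ 473. -108.] 28 z 137.0
side tray+stop rect ((457.8553771972656, 65.26245880126953), (88.37782287597656, 186.0618896484375), 9.228504180908203)
side board rect ((463.5861511230469, -9.032470703125), (109.9949951171875, 401.6087646484375), 6.850177764892578) 15.948809693383396
side table z -1.299095886798682
```

```bash
cat >> h.py <<'E'
TH=np.radians(6.9)
def R(xdir):  # tool x at angle (deg world), pointing down
    a=np.radians(xdir); x=np.array([np.cos(a),np.sin(a),0]); z=np.array([0,0,-1.]); return np.stack([x,np.cross(z,x),z],1)
E
python3 - <<'E'
from h import *
import pickle
for nm,p in {'tamper':(641,194,250),'jar':(643,-174,250),'tin':(649,-11,250),'tray':(460,60,250),'sq':(477,-117,200),'view':(570,-20,270)}.items():
    for a in (97,-83,7,187): 
        q=solve_ik(np.array(p,float),R(a)); print(nm,a,None if q is None else np.round(q))
move_to(np.array([570,-20,270.]),R(187))
c=capture('wrist');save(c,'w1');pickle.dump(c,open('w1.pkl','wb'));print(state()['time'])
E
```

```text
tamper 97 [11. 30. 80. -0. 70.  4.]
tamper -83 None
tamper 7 [11. 30. 80. -0. 70. 94.]
tamper 187 [ 11.  30.  80.  -0.  70. -86.]
jar 97 [-21.  30.  80.  -0.  70. -28.]
jar -83 [-21.  30.  80.  -0.  70. 152.]
jar 7 [-21.  30.  80.  -0.  70.  62.]
jar 187 [ -21.   30.   80.   -0.   70. -118.]
tin 97 [ -7.  28.  83.  -0.  68. -14.]
tin -83 None
tin 7 [-7. 28. 83. -0. 68. 76.]
tin 187 [  -7.   28.   83.   -0.   68. -104.]
tray 97 [ -1.  13. 108.  -0.  59.  -8.]
tray -83 None
tray 7 [ -1.  13. 108.  -0.  59.  82.]
tray 187 [ -1.  13. 108.  -0.  59. -98.]
sq 97 [-21.  18. 109.  -0.  53. -28.]
sq -83 [-21.  18. 109.  -0.  53. 152.]
sq 7 [-21.  18. 109.  -0.  53.  62.]
sq 187 [ -21.   18.  109.   -0.   53. -118.]
view 97 [ -9.  21.  93.  -0.  66. -16.]
view -83 None
view 7 [-9. 21. 93. -0. 66. 74.]
view 187 [  -9.   21.   93.   -0.   66. -106.]
2.875
```

View pics/w1.png

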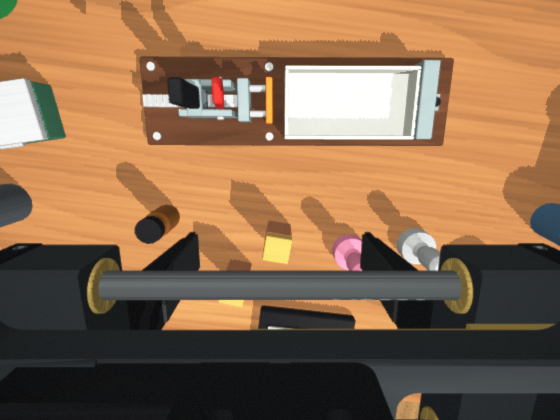

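The wrist view shows the whole clamp: post at (183,92), trigger at (217,92), orange pad at (268,100) and tray at (285–420, 67–138). It also shows the jar cap at (150,228) and the tin lid at (278,250).

```bash
python3 - <<'E'
from h import *
import pickle
c=pickle.load(open('w1.pkl','rb'));im=c['image']
cv2.imwrite('pics/w1c1.png',cv2.resize(im[50:155,130:300],None,fx=4.7,fy=4.7,interpolation=cv2.INTER_CUBIC))
cv2.imwrite('pics/w1c2.png',cv2.resize(im[50:155,270:460],None,fx=4.2,fy=4.2,interpolation=cv2.INTER_CUBIC))
P=pts(c);hsv=cv2.cvtColor(im,cv2.COLOR_BGR2HSV)
x,y=np.array([np.cos(TH),np.sin(TH)]),np.array([-np.sin(TH),np.cos(TH)])
def rep(n,m,o=np.array([465.,-10])):
    q=P[m][:,:2];r=cv2.minAreaRect(q.astype(np.float32));l=np.stack([(q-o)@x,(q-o)@y],1)
    print(n,len(q),np.round(r[0],1),np.round(r[1],1),round(r[2],1),'clampxy',np.round(np.percentile(l,1,0),1),np.round(np.percentile(l,99,0),1),'med z',np.round(np.nanmedian(P[m][:,2]),1))
X,Y,Z=P[...,0],P[...,1],P[...,2]
cl=(X>380)&(X<560)&(Y>-230)&(Y<210)
rep('board',cl&(Z>11)&(Z<60))
rep('rim',cl&(Z>44)&(Z<52)&(Y>-30)&(hsv[...,1]<50)&(im[...,2]>im[...,0]-8))
rep('white',cl&(Z>16)&(Z<52)&(Y>-40)&(Y<160)&(hsv[...,1]<50)&(hsv[...,2]>170))
rep('orange',cl&(hsv[...,0]<20)&(hsv[...,1]>190)&(hsv[...,2]>190)&(Z>25)&(Z<55))
red=(hsv[...,0]<6)&(hsv[...,1]>200)
rep('red',cl&red&(Z>60));rep('redtop',cl&red&(Z>130))
rep('posttop',cl&(Z>129)&~red)
rep('jar',(Z>68)&(X>600)&(X<690)&(Y>-210)&(Y<-140))
rep('tin',(Z>66)&(X>610)&(X<690)&(Y>-50)&(Y<30))
rep('tamp',(Z>60)&(X>600)&(X<690)&(Y>150)&(Y<240))
rep('tampfoot',(Z>10)&(X>600)&(X<690)&(Y>150)&(Y<240))
E
```

```text
board 24881 [462.7 -10.9] [109.8 399.7] 7.0 clampxy [ -55.9 -195.1] [ 51.1 194.3] med z 18.0
rim 1533 [454.5  64.4] [ 88.3 180.3] 7.2 clampxy [-40.3 -15.1] [ 42.5 163.9] med z 46.8
white 10186 [456.3  54.6] [ 90.3 198.9] 7.0 clampxy [-40.2 -13.9] [ 42.3 162.4] med z 19.5
orange 58 [467.  -44.6] [53.2  7.2] 6.6 clampxy [-28.7 -38.3] [ 24.4 -31.1] med z 42.4
red 125 [473.2 -88.9] [11.3 24.2] 85.0 clampxy [-13.6 -86.1] [  9.5 -75.2] med z 135.0
redtop 102 [472.3 -88.9] [23.4  8. ] 7.0 clampxy [-13.7 -83.1] [  9.4 -75.2] med z 135.3
posttop 72819 [526.  -52.1] [201.5  90.5] 66.0 clampxy [ 67.1 -96.2] [95.  47.4] med z 382.3
jar 582 [ 640.5 -174.6] [32.9 31.9] 0.1 clampxy [ 138.3 -199.7] [ 169.2 -169.1] med z 74.9
tin 689 [646.7 -13.1] [34.  34.2] 87.1 clampxy [162.1 -42.4] [197.7  -7.9] med z 71.3
tamp 312 [635.4 183.9] [12.3 26.2] 64.1 clampxy [183.6 165. ] [204.6 182.2] med z 76.7
tampfoot 1194 [637.5 188.4] [43.8 49.4] 58.8 clampxy [173.1 154.6] [218.5 200. ] med z 26.1
```

View pics/w1c1.png

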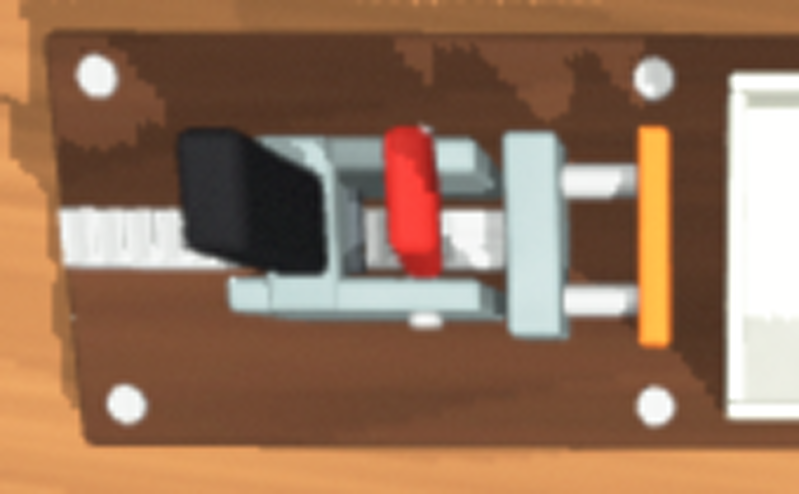

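View pics/w1c2.png

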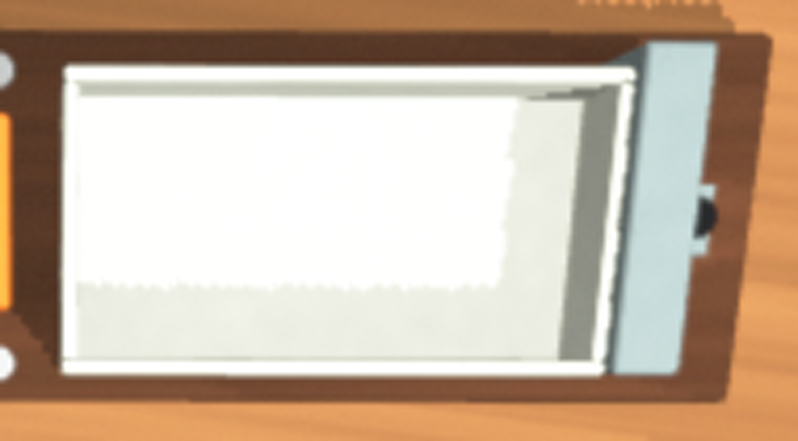

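```bash
python3 - <<'E'
from h import *
import pickle
c=pickle.load(open('w1.pkl','rb'))
x,y=np.array([np.cos(TH),np.sin(TH)]),np.array([-np.sin(TH),np.cos(TH)]);o=np.array([465.,-10])
f=4.7
for n,(u,v,h) in {'post outer':(183,190,135),'red outer top':(437,190,134),'red inner':(392,200,137),'post NW':(180,132,135),'post SW':(187,245,135),'pad front':(671,240,44),'tray end':(728,245,48),'housing front L':(490,180,71),'jaw frontface':(562,200,48),'jaw back':(508,200,48)}.items():
    p=ray(c,130+(u+.5)/f-.5,50+(v+.5)/f-.5,h)[:2]-o; print(n,np.round([p@x,p@y],1))
E
```

```text
post outer [  -2.4 -124.4]
red outer top [ -2.6 -74.5]
red inner [ -0.4 -82.9]
post NW [ -13.1 -124.1]
post SW [   7.9 -124.5]
pad front [ -1.6 -30.3]
tray end [ -0.  -15.6]
housing front L [-12.6 -72.7]
jaw frontface [-10.8 -57.8]
jaw back [-10.8 -71.5]
```

```bash
cat >> h.py <<'E'
TRAY=np.array([459.7,55.1]); CX=np.array([np.cos(TH),np.sin(TH)]); CY=np.array([-np.sin(TH),np.cos(TH)])
def pick(p,g,ang,op,F):
    grip(op); move_to(np.array([*p,200.]),R(ang)); move_linear(np.array([*p,g-19.]),feed=150)
    grip(5,F); w=state()['grip_width']; move_linear(np.array([*p,220.]),feed=200); print('grip',w,state()['grip_width'],state()['time'])
def place(ly,g,op):
    p=TRAY+ly*CY
    move_to(np.array([*p,220.]),R(97)); move_linear(np.array([*p,g+40.]),feed=200)
    hit=move_linear(np.array([*p,g+1.-1.5]),feed=30,contact_N=4); print('hit',hit,state()['tcp_pos'])
    grip(op); move_linear(np.array([*p,230.]),feed=200); print('t',state()['time'])
E
python3 - <<'E'
from h import *
import pickle
pick((640,191),66,97,70,30)
place(-45,66,56)
c=capture('side');save(c,'s1')
c=capture('wrist');save(c,'w2')
E
```

```text
grip 27.672913197945185 27.372535069857385 8.15
hit True [465.12997112  10.43804656  66.87527987]
t 12.7417
```

View pics/s1.png

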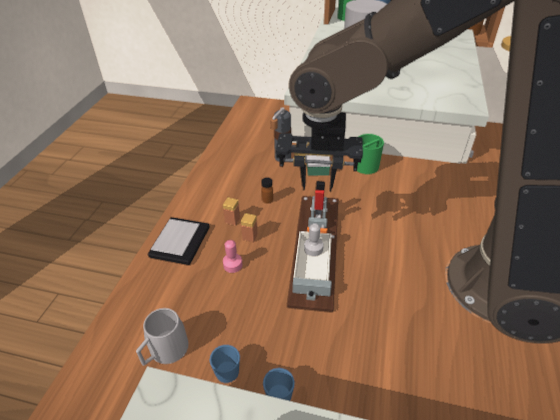

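View pics/w2.png

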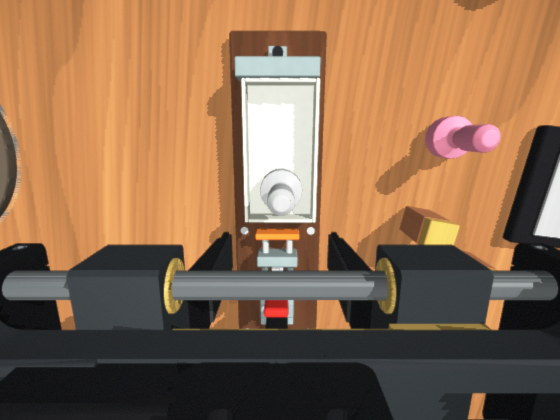

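The tamper stands upright in the tray, at (280,190) in the wrist view and centred across its width. The jar and tin are next.

```bash
python3 - <<'E'
from h import *
pick((642.5,-174.3),48,97,70,20)
place(7,48,56)
pick((648,-12),48,88,65,20)
place(51,48,56)
move_to(np.array([570,-20,270.]),R(187))
import pickle
c=capture('side');save(c,'s2')
c=capture('wrist');save(c,'w3');pickle.dump(c,open('w3.pkl','wb'));print(state()['time'])
E
```

```text
grip 35.24723449075631 35.07705656859745 17.425
hit True [458.72295618  62.03969251  48.85180435]
t 22.2583
grip 33.87649375922431 33.96037388882111 26.5417
hit True [453.57142596 105.75156467  48.95886672]
t 31.1417
32.8333
```

View pics/s2.png

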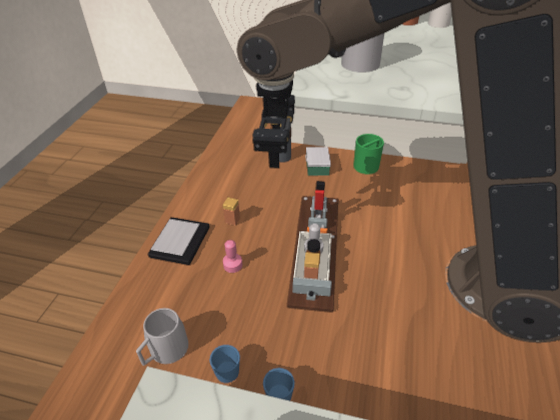

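View pics/w3.png

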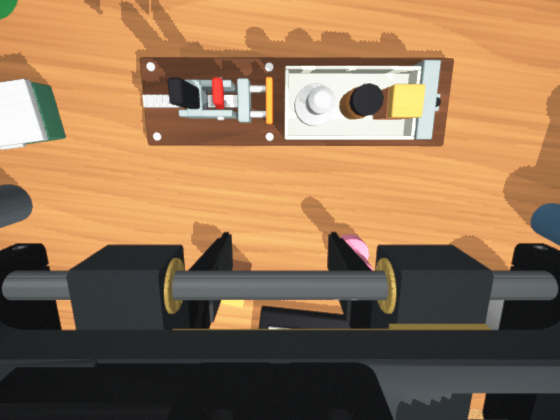

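All three items stand in the tray, with tops at (320,100), (366,99) and (406,100). The clamp hasn't moved. Next is the first squeeze.

```bash
python3 - <<'E'
from h import *
import pickle
s=(476.5,-117.8)
grip(80); move_to(np.array([*s,200.]),R(187))
print(move_linear(np.array([*s,93.]),feed=100,contact_N=6), state()['tcp_pos'])
c=capture('wrist');save(c,'w4')
f0=state()['force']
grip(28,30); st=state(); print(st['grip_width'],np.round(st['force']-f0,1),np.round(st['tcp_pos'],1),st['time'])
c=capture('wrist');save(c,'w5');pickle.dump(c,open('w5.pkl','wb'));c=capture('scene');save(c,'c5')
E
```

```text
False [ 476.76938957 -117.85720691   93.4556343 ]
34.17660270686112 [ -4.7 -14.8   1.1] [ 476.5 -119.3   93.1] 36.2833
```

View pics/w4.png

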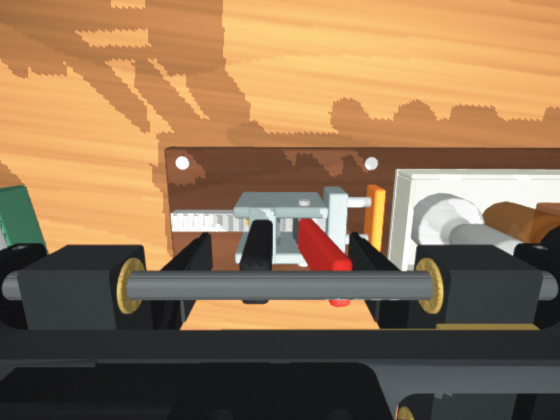

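View pics/w5.png

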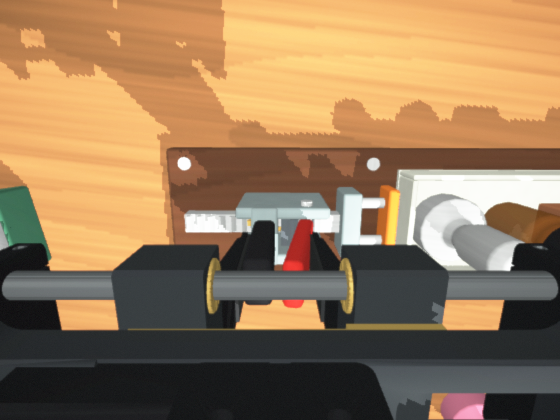

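View pics/c5.png

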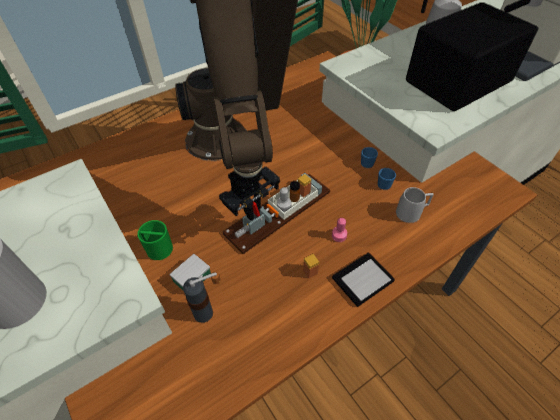

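```bash
cat >> h.py <<'E'
def gap(c,verbose=True):
    im=c['image'];P=pts(c);hsv=cv2.cvtColor(im,cv2.COLOR_BGR2HSV);X,Y,Z=P[...,0],P[...,1],P[...,2]
    o=np.array([465.,-10]);ly=(X-o[0])*CY[0]+(Y-o[1])*CY[1];lx=(X-o[0])*CX[0]+(Y-o[1])*CX[1]
    near=(abs(lx)<50)&(ly>-110)&(ly<20)
    m=near&(hsv[...,0]<20)&(hsv[...,1]>190)&(hsv[...,2]>190)&(Z>38)&(Z<48)
    t=near&(hsv[...,1]<60)&(Z>44)&(Z<52)&(ly>-25)
    g=near&(hsv[...,1]<60)&(Z>40)&(Z<54)&(ly<-40)&(lx<-5)&(lx>-30)
    for n,q in (('pad',m),('tray',t),('jaw',g)):
        if q.any(): print(n,q.sum(),np.round(np.percentile(ly[q],[1,50,99]),1))
E
python3 - <<'E'
from h import *
import pickle
gap(pickle.load(open('w1.pkl','rb')));gap(pickle.load(open('w5.pkl','rb')))
st=state();print(st['grip_width'],np.round(st['force'],1),st['tcp_pos'])
pause(0.3);st=state();print(st['grip_width'],np.round(st['force'],1),st['tcp_pos'],st['time'])
c=capture('wrist');gap(c);save(c,'w6')
cv2.imwrite('pics/w6c.png',cv2.resize(c['image'][150:330,160:440],None,fx=2.8,fy=2.8,interpolation=cv2.INTER_CUBIC))
E
```

```text
pad 40 [-38.3 -38.  -32.3]
tray 435 [-15.2 -11.7  19.6]
jaw 274 [-107.8  -66.7  -59.1]
pad 120 [-30.5 -30.  -26.2]
tray 1562 [-16.    7.1  19.6]
jaw 818 [-109.   -60.1  -50.9]
34.00335018134376 [ -4.2 -14.2   1.6] [ 476.53081708 -119.31414031   93.14464238]
34.081488216379114 [ -3.  -13.5   2. ] [ 476.52578534 -119.28517528   93.15282077] 36.6833
pad 121 [-30.6 -30.  -26. ]
tray 1567 [-15.9   6.9  19.6]
jaw 812 [-108.5  -60.   -50.8]
```

View pics/w6c.png

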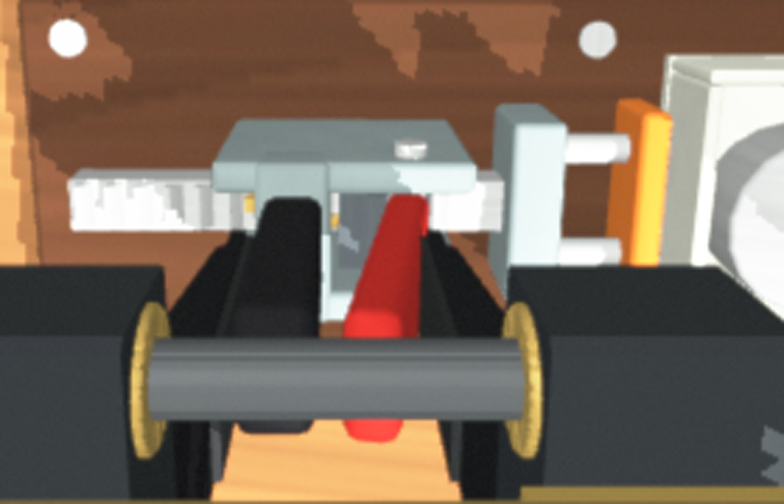

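```bash
python3 - <<'E'
from h import *
s=np.array([476.5,-117.8])-2.5*CY
move_linear(np.array([*s,93.]),feed=60)
grip(26,50);st=state();print(st['grip_width'],np.round(st['force'],1),st['tcp_pos'],st['time'])
c=capture('wrist');gap(c)
grip(68);pause(0.3);st=state();print(st['grip_width'],np.round(st['force'],1),st['tcp_pos'],st['time'])
c=capture('wrist');gap(c);save(c,'w7')
cv2.imwrite('pics/w7c.png',cv2.resize(c['image'][150:330,160:440],None,fx=2.8,fy=2.8,interpolation=cv2.INTER_CUBIC))
E
```

```text
33.7084611972121 [0.3 6.6 6.1] [ 476.42912142 -119.55648649   93.16228382] 37.2
pad 123 [-30.6 -30.1 -26. ]
tray 1548 [-16.    6.8  19.5]
jaw 803 [-109.2  -60.   -51. ]
67.88325679324697 [-0.8  2.6 -2. ] [ 476.77896106 -120.29464706   93.00170117] 38.325
pad 135 [-31.8 -31.3 -26.8]
tray 1402 [-16.    5.5  19.5]
jaw 842 [-108.4  -61.7  -52.1]
```

View pics/w7c.png

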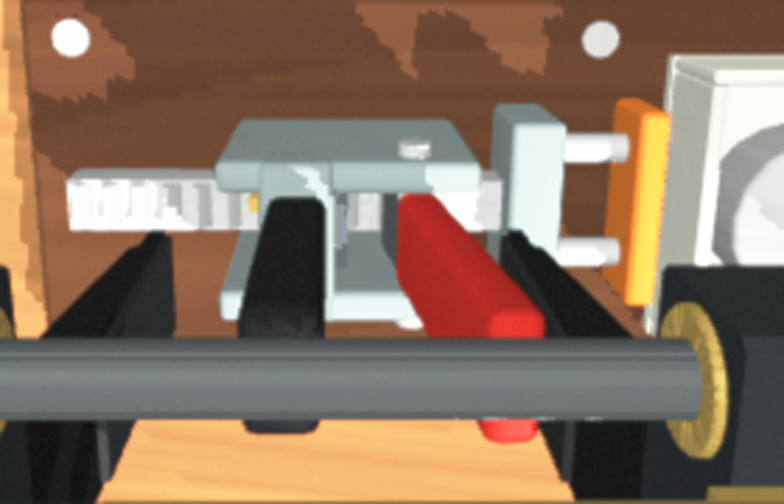

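The first pump caught its tooth: the jaw stayed forward and the trigger is back at (520,400) in the crop. Now pump 2.

```bash
python3 - <<'E'
from h import *
grip(26,45);st=state();print(st['grip_width'],np.round(st['force'],1),st['time'])
c=capture('wrist');gap(c);save(c,'w8')
grip(68);pause(0.3);st=state();print(st['grip_width'],np.round(st['force'],1),st['time'])
c=capture('wrist');gap(c);save(c,'w9')
cv2.imwrite('pics/w9c.png',cv2.resize(c['image'][150:330,160:440],None,fx=2.8,fy=2.8,interpolation=cv2.INTER_CUBIC))
E
```

```text
33.5354590221819 [-1.4  8.7  9.4] 39.025
pad 137 [-24.1 -23.3 -17.5]
tray 1565 [-15.8   6.7  19.6]
jaw 825 [-108.6  -52.5  -43.2]
67.93018453144641 [ 0.   3.5 -2.2] 40.15
pad 157 [-24.1 -23.2 -17.3]
tray 1401 [-16.    5.   19.4]
jaw 842 [-108.   -53.8  -44.3]
```

View pics/w9c.png

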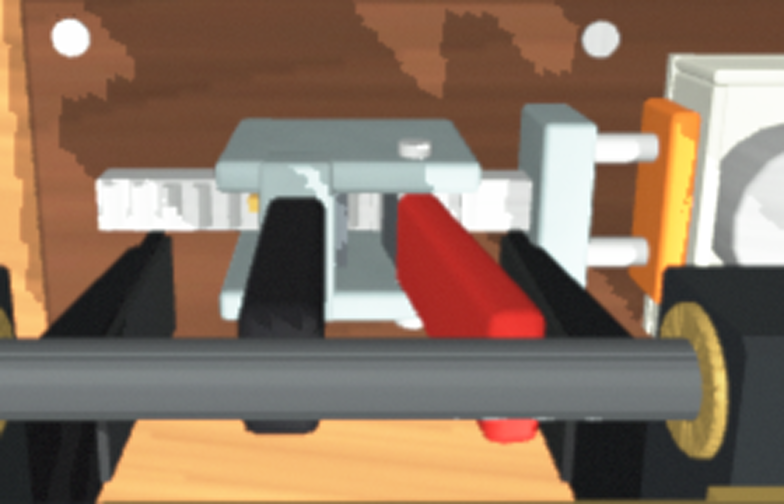

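The pad is now just touching the tray, at about 0–1 mm of compression. The third pump should push it in about 9 mm, and I'll hold that squeeze.

```bash
python3 - <<'E'
from h import *
grip(26,45);pause(0.3);st=state();print(st['grip_width'],np.round(st['force'],1),st['time'])
c=capture('wrist');gap(c);save(c,'w10')
cv2.imwrite('pics/w10c.png',cv2.resize(c['image'][150:330,160:440],None,fx=2.8,fy=2.8,interpolation=cv2.INTER_CUBIC))
c=capture('scene');cv2.imwrite('pics/c10.png',cv2.resize(c['image'][150:300,215:385],None,fx=4,fy=4,interpolation=cv2.INTER_CUBIC))
E
```

```text
34.18589827339413 [-0.8  8.1  9. ] 41.1583
pad 133 [-23.9 -23.3 -17.5]
tray 1552 [-15.9   6.7  19.5]
jaw 668 [-109.3  -47.4  -40.1]
```

View pics/w10c.png

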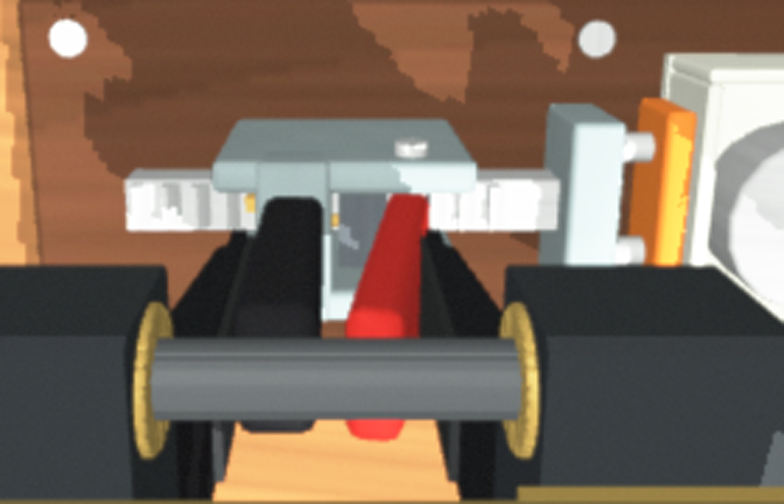

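View pics/c10.png

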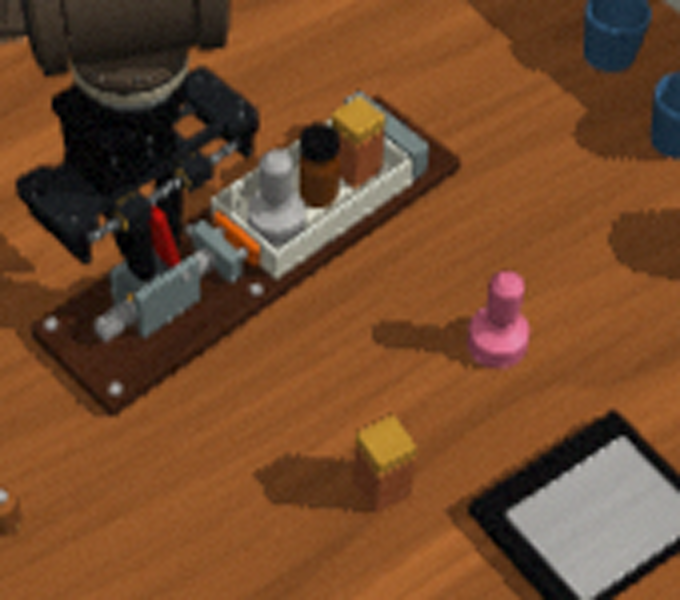

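The pad is pushed in about 8–9 mm, since its rod shows about 30 px where it showed 63 px when free. The trigger is at its stop, and the tray and its contents are unmoved. Another pump would go past the limit, so I'm handing in while still squeezing.

```bash
python3 - <<'E'
from h import *
hand_in();print(state()['time'],state()['grip_width'])
E
```

```text
the job is handed in; nothing more can be done
the job is handed in; nothing more can be done
```

I stood the steel tamper, the amber jar and the nearer copper tin in the tray, pumped the trigger three times, and handed in at about 41 s while holding the third squeeze. No verdict was reported.

**Last checks**
- **Tray contents:** the last scene picture shows all three items upright in the tray with the fingers clear of them.
- **Tray:** its near end had not shifted between the first and last wrist pictures, within about 1 mm, so I take it to be still against the stop.
- **Trigger:** the grip closed to about 34 mm instead of the nominal 32. It reached nearly the same width (33.5 to 34 mm) on the other squeezes, even with more force, so I took it as full.
- **Jaw:** each of the first two pumps caught its tooth, a gain of about 8 mm.
- **Pad:** about 8–9 mm pushed in, judged from how much rod still shows between pad and jaw, and from the jaw's advance once the pad touched the tray.

**What disagreed:** my depth-based jaw reading for the last squeeze gave only 3–6 mm of advance. The pad had partly hidden the jaw's front face by then, so I relied on the pixel measurement and the tooth count. I made no final position check on the bystanders, but the arm did not run into anything on the way.

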